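Ready the trimming stage: clear the offcuts and set the depth sleeve

ROBOT

A 6-joint arm with a two-finger parallel gripper is mounted at the origin on the work surface. World frame = base frame: x ahead of the robot, y to its left, z up, the work surface at z = 0. Lengths are in m, angles in rad, forces in N, time in s.
With the tool pointing down it reaches from about 0.375 to 0.9 m from the base axis. Payload 3.1 kg.
Tool frame: the origin (TCP) lies midway between the tips of the shut fingers; the grasp point (between the pads) lies 19 mm behind it; x points along the fingers, z is the direction in which the jaws open and shut, and the axes are right-handed (so a half turn about x gives the same grasp; the last joint's range is limited). The gripper opens to 87 mm and grips with 3 to 60 N. Pads are 19 mm wide; open, the fingers measure 117 mm over their backs; the gripper's body (75 mm by 190 mm) begins 51 mm behind the grasp point.
Start: joints at [-1.502, 0.527, 1.433, -0, 1.181, -0.178], TCP at [0.153, -0.606, 0.223] pointing down, gripper open.
Joint ranges: [-3.08, 3.08], [-0.75, 2.2], [0.22, 2.44], [-1.43, 4.57], [0, 2.65], [-2.85, 2.85]. Speed limits (rad/s): [2.79, 2.79, 3.14, 3.14, 3.14, 3.14].

INTERFACE

Orientations are given as a unit quaternion [x, y, z, w].
In Python, from rig import readout, imaging, robot gives the robot as it stands. The module is installed in compiled form; this text tells all that it offers.
- The arm moves only by the tool play_rows, never from a script. Its argument "rows" is text: rows parted by semicolons, each of 7 numbers parted by spaces: the turn, a rotation vector about the tool's x, y, z in rad, then the shift along the tool's x, y, z in mm, then the closure, from 0 (fully open) to 1 (shut). In form: ax ay az tx ty tz gripper; .... A call has 1 to 8 rows; each row shifts and turns the commanded pose from where the row before left it, along the tool's axes as they then stand; what a row does not reach is not made up. A row lasts 1/12 s, in which the tool goes at most 41.7 mm and 7.16 degrees, less where a joint would pass 70% of its speed; a pose out of reach is approached as far as the arm can. A call with a gripper value outside its range is refused whole. The fingers move at their own pace and stop on an object; "squeeze" is the grip in N (left out, the last holds). Time passes only in rows, so rows that do not move let the fingers close. It gives the time, the measured TCP pose, the force and the opening at its end, in the units of the state.
- readout.get_obs(): the state, without advancing time (a new reading comes with each control period).
- imaging.camera(name): name is "scene" or "top" or "wrist"; returns the picture (384x512x3 uint8, blue, green, red); there is no depth.
- imaging.camera_info(name): a dict with "K" (3x3 intrinsics, pixels), "k1" (the pictures are not rectified: a ray, as slopes to the right and down, at radius r is drawn at 1 + k1 r^2 times it, then the intrinsics apply), "world_to_cam" (4x4, takes a point from world to camera coordinates). Camera axes: x right, y down, z forward; pixel columns grow to the right and rows downward; lengths in m; the calibration is good to about 2 mm. A picture is of the moment at which its call begins: read the wrist's pose just before it. camera_info takes no time and is no camera call; for the wrist camera it gives the pose at the moment of the call.
- robot.hand_in(): hands the job in, once; it reports no verdict.
The state is a dict: "time": time; "q": joint angles; "joint_velocities": joint speeds; "joint_torque": joint torques, N m; "position": TCP position; "tool_rot": TCP orientation; "ft_force": force on the tool from outside, world axes, zero at the start; "moment": the same for the moment, N m; "grip_width": finger opening in m.
Only numpy, scipy, OpenCV 4.12 (cv2) and the standard library are available. Lean on these libraries where they do the work, as an engineer would, in place of code of your own. Each camera call takes 0.05 s, during which the arm holds its last target. There are 200 camera calls.

TASK

Get the trimming stage ready for the next specimen: with the scraper block, sweep the four brass offcuts off the plate into the blue chip tray, without touching them with the gripper, and stand the scraper back upright on the bench beside the stage. Also set the black depth sleeve to 4, clicked home at the red pointer, and leave the jar, magnetic base and screwdriver where they are.

Things in the scene. Friction and masses are not known exactly. Their poses are not given: they have to be found in the camera images.
- trimmer: specimen trimming stage, bolted down: grey casting 140 mm (its x) by 295 mm (its y). Along its +y come first the number dial (axis at x 0, y -105 mm), then the aluminium plate (y -50 to 130), then the blue chip tray (to 222). Origin on the bench, z up; its -x side faces the robot.
- plate_top (a point): centre of the plate's upper face, 30 mm above the bench; axes as the trimmer's. Plate 180 mm long along y, a channel 120 mm wide along x between two steel rails 8 mm high and thick. Its +y end is open: offcuts pushed over it drop into the tray. At its -y end, also open, the number disc's rim begins 9 mm beyond it.
- tray_in (a point): centre of the blue chip tray's floor, 3 mm above the bench; axes as the trimmer's. Inside 142 mm along x; along y from the plate's +y edge (45 mm before this point) to the outer wall (43 mm after it). Walls 4 mm thick, top 18 mm above the bench (12 mm below the plate).
- sleeve (a joint): the detented depth sleeve, vertical axis. Value (rad) = number at the red pointer x 0.5236 (30 degrees a number): 2.094 at 4, 4.712 at 9. Grows clockwise seen from above; lower numbers come by turning counter-clockwise. A spring detent at each number (about 0.1 N m to pass) snaps it to the nearest when released; end stops just beyond 0 and 9. Starts from 6 to 9.
- sleeve_grip (a point): point on the sleeve's axis 75 mm above the bench, the height to grip at. Sleeve: black ribbed upright cylinder, diameter 44 mm, 47 to 92 mm above the bench. Below it, turning with it, a white disc, diameter 92 mm, top 47 mm above the bench, bears black numerals 0 to 9, 12 mm high, increasing counter-clockwise seen from above. Axes turn with the sleeve.
- pointer (a point): tip of the fixed red pointer at the disc's rim, on the trimmer's -x side of the dial, 47 mm above the bench: the numeral next to it is the set value
- scraper: the loose scraper block, about 0.16 kg: orange foot 100 mm (its x) by 30 mm (its y) by 16 mm high, black handle centred on it, 60 mm (x) by 22 mm (y), 16 to 58 mm above its underside. Origin at the centre of its underside, z up. Stands on the bench left or right of the trimmer. Take the handle from above across its 22 mm.
- chip1: loose brass offcut, 16 x 12 x 7 mm, 11 g, lying on the plate at the start; origin at the centre of its 16 x 12 mm underside
- chip2: loose brass offcut, 16 x 12 x 7 mm, 11 g, lying on the plate at the start; origin at the centre of its 16 x 12 mm underside
- chip3: loose brass offcut, 16 x 12 x 7 mm, 11 g, lying on the plate at the start; origin at the centre of its 16 x 12 mm underside
- chip4: loose brass offcut, 16 x 12 x 7 mm, 11 g, lying on the plate at the start; origin at the centre of its 16 x 12 mm underside
- jar: bystander: glass specimen jar with white cap, 52 mm in diameter, 75 mm high, standing on the bench on the side where the scraper is not; origin at the centre of its underside
- magbase: bystander: black and blue magnetic base 50 x 60 x 50 mm with a red knob and a 12 mm steel post up to 100 mm high, beyond the trimmer; origin at the centre of its underside
- driver: bystander: screwdriver lying on the bench between the robot and the trimmer, about 200 mm long along its x; origin under its middle
Things that resemble listed ones, but are neither listed nor needed, are in the scene too. Several things have the shape of the scraper; the one meant has the colours described above.

How it is judged:
By the outcome, as a careful person would: the job done as asked, in the order asked, and still so for the second after the job is handed in, with the robot touching nothing.
It also fails if it takes over 72 s, if anything falls off the work surface, if the arm or the gripper's body presses on something with over 40 N, if the wrist force passes 120 N, or if a joint passes its speed limit or range.

## Working session

There is one attempt and no reset: what is moved stays moved. The work goes in short steps, Python scripts to look and compute and a tool call to move; the robot and the scene stay as the last step left them, time stands still between calls to the robot, and variables do not carry over. Pictures are saved under pics/ and viewed, about 8 in all and at most 12, crops included, and the job is handed in when it is done.

Besides the shell and the picture viewer there is one more tool, called after ">>>" as a command line: name --argument value ..., lists and objects as JSON in quotes. play_rows: Moves the arm, as the interface text tells. Its arguments: {"type":"object","properties":{"rows":{"type":"string"},"squeeze":{"type":"number"}},"required":["rows"]}

```bash
mkdir -p pics
cat > h.py <<'E'
import numpy as np, cv2
from rig import readout, imaging, robot
def ray(info,u,v):
    K=np.array(info["K"]);d=np.array([(u-K[0,2])/K[0,0],(v-K[1,2])/K[1,1]])
    s=d.copy()
    for _ in range(20): s=d/(1+info["k1"]*(s@s))
    T=np.array(info["world_to_cam"]);R=T[:3,:3]
    return -R.T@T[:3,3], R.T@np.array([s[0],s[1],1.])
def onz(info,u,v,z):
    o,d=ray(info,u,v); return (o+d*(z-o[2])/d[2])
def proj(info,p):
    T=np.array(info["world_to_cam"]);c=T[:3,:3]@np.array(p)+T[:3,3];s=c[:2]/c[2]
    s=s*(1+info["k1"]*(s@s));K=np.array(info["K"]);return np.array([K[0,0]*s[0]+K[0,2],K[1,1]*s[1]+K[1,2]])
E
python3 - <<'E'
from h import *
for n in("scene","top"):
    im=imaging.camera(n);cv2.imwrite(f"pics/{n}0.png",im);cv2.imwrite(f"pics/{n}0b.png",cv2.resize(im,(768,576),interpolation=cv2.INTER_CUBIC))
    i=imaging.camera_info(n);print(n,i["k1"],np.round(np.array(i["K"]),1).tolist(),np.round(ray(i,256,192),3))
print(readout.get_obs())
E
```

```text
scene -0.010326497698340256 [[405.6, 0.0, 257.8], [0.0, 405.6, 190.5], [0.0, 0.0, 1.0]] [[ 0.934  0.411  0.884]
 [-0.384 -0.386 -0.839]]
top -0.1817975690487965 [[469.0, 0.0, 248.9], [0.0, 469.0, 199.3], [0.0, 0.0, 1.0]] [[ 0.382  0.057  1.448]
 [ 0.162 -0.023 -0.987]]
{'time': 0.1, 'q': array([-1.50252181e+00,  5.28378589e-01,  1.43377726e+00,  1.96910681e-05,
        1.18142416e+00, -1.78475581e-01]), 'joint_velocities': array([ 1.15150488e-03, -2.95097719e-03, -2.93190816e-03,  1.53352654e-03,
       -9.93766664e-05,  1.21007738e-03]), 'joint_torque': array([-3.71576725e-04, -4.40984201e+01, -1.77150983e+01,  6.35891128e-02,
        5.34098223e-02, -3.52409643e-05]), 'position': array([ 0.15266118, -0.60538036,  0.22166521]), 'tool_rot': array([ 0.43519794,  0.55819264, -0.43414246,  0.55726479]), 'ft_force': array([-0.36822629,  0.34201237, -0.71823237]), 'moment': array([ 0.06086955, -0.00546717,  0.04579108]), 'grip_width': 0.0872379816835655}
```

View pics/top0b.png

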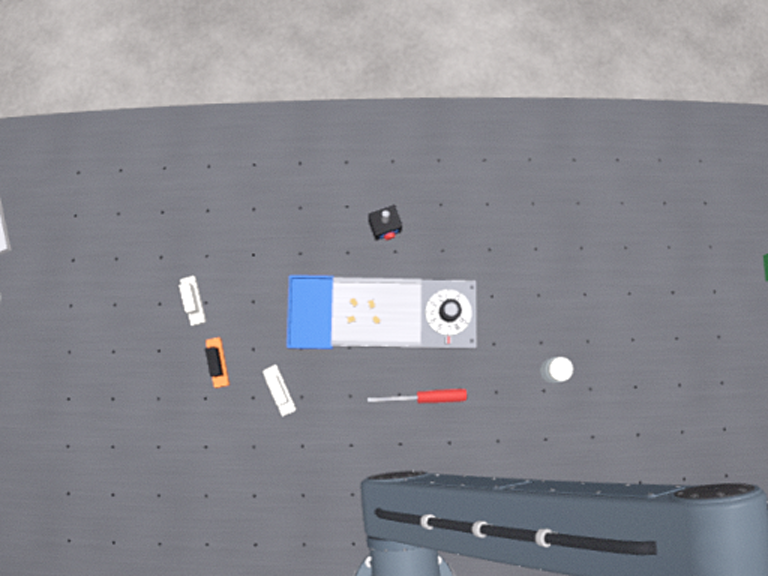

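View pics/scene0b.png

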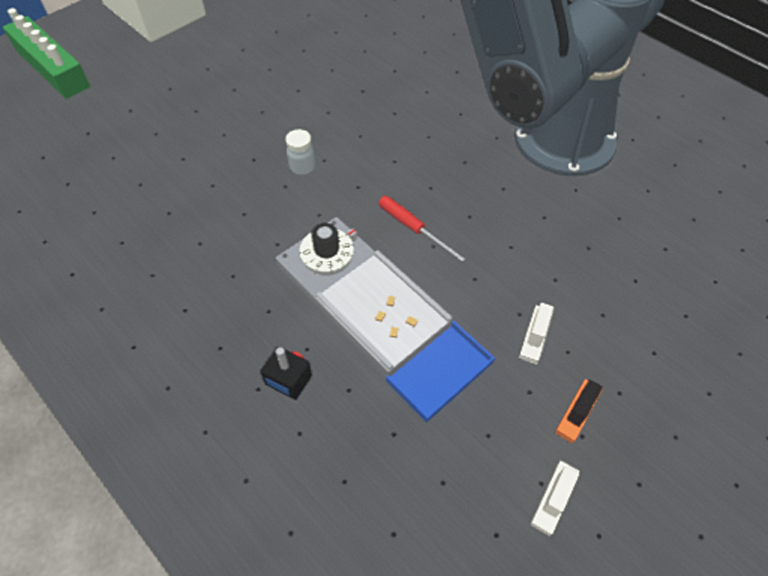

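The top view shows the stage running along world y: tray at about (310,312) and dial at (449,312) in the enlarged picture. The orange scraper is at (216,362) with a white look-alike on either side, the jar at (559,369) and the driver at (417,397). The pointer is on the robot side, with the current numeral still to be read.

Run:
```python
from h import *
im=cv2.imread("pics/top0.png");i=imaging.camera_info("top");hsv=cv2.cvtColor(im,cv2.COLOR_BGR2HSV)
def rect(m,z,name,n=1,amin=10):
    cs,_=cv2.findContours(m,cv2.RETR_EXTERNAL,cv2.CHAIN_APPROX_NONE)
    for c in sorted(cs,key=cv2.contourArea)[::-1][:n]:
        if cv2.contourArea(c)<amin: continue
        w=np.array([onz(i,*p[0],z)[:2] for p in c],np.float32)*1000
        (cx,cy),s,a=cv2.minAreaRect(w);print(name,np.round([cx,cy,*s,a],1),np.round(c[:,0].mean(0)))
roi=np.zeros(im.shape[:2],np.uint8);roi[170:290,110:400]=255
rng=lambda lo,hi:cv2.inRange(hsv,lo,hi)&roi
rect(rng((105,120,80),(125,255,255)),.018,"tray")
rect(rng((5,150,120),(18,255,255)),.016,"foot")
rect(rng((12,70,100),(28,255,255)),.037,"chips",6,3)
m=rng((0,0,215),(180,40,255));rect(m,.047,"white",6,40)
m=rng((0,0,0),(180,255,60));rect(m,.058,"black",4,20)
m=cv2.inRange(hsv,(0,0,100),(180,60,255))&roi; rect(m,.03,"stage?",3,300)
m=(rng((0,120,80),(6,255,255))|rng((172,120,80),(180,255,255)));rect(m,.047,"red",4,3)
```

```text
tray [571.6 178.3  92.2 149.2  88.9] [206. 208.]
foot [475.6 370.6  66.8  28.8  10.9] [146. 240.]
chips [472.  365.3  98.1  29.7   9.5] [146. 241.]
chips [588.   87.2  10.9   6.5  43.6] [236. 201.]
chips [553.   93.9   9.1   9.2  89. ] [234. 212.]
chips [550.3  42.4  10.8   6.5  43.5] [250. 213.]
chips [582.7  52.3   6.1   9.2  88.8] [247. 202.]
white [565.3  40.7 180.  135.8  87.7] [251. 208.]
white [ 562.8 -104.4   91.8   93.2   43.3] [299. 208.]
white [412.1 239.2  99.1  30.3  23.4] [186. 260.]
white [596.8 418.   97.8  34.7  15. ] [128. 200.]
white [ 441.5 -328.8   45.1   46.3   42. ] [374. 246.]
stage? [500.9  29.2 909.  370.5  88.8] [254. 229.]
red [395.  -83.6  23.9  96.4   0.6] [294. 264.]
```

```bash
cat >> h.py <<'E'
from scipy.spatial.transform import Rotation as Ro
def state():
    o=readout.get_obs();R=Ro.from_quat(o["tool_rot"]).as_matrix();return o,R
def go(*wps,yaw=None):
    """yaw deg: wanted world direction of tool z (mod 180). Prints turn then shifts (mm) in tool axes per leg"""
    o,R=state();p=o["position"]*1000
    cur=np.degrees(np.arctan2(R[1,2],R[0,2]))
    print("t",round(o["time"],2),"p",np.round(p,1),"toolz yaw %.1f"%cur,"down",np.round(R[:,0],3),"q",np.round(o["q"],2),"F",np.round(o["ft_force"],1),"w",round(o["grip_width"]*1000,1))
    if yaw is not None:
        d=(yaw-cur+90)%180-90; ax=-np.radians(d)
        print(" turn ax %.4f rad (%.1f deg world)"%(ax,d)); 
        y=np.radians(cur+d);R=np.column_stack([[0,0,-1],np.cross([np.cos(y),np.sin(y),0],[0,0,-1]),[np.cos(y),np.sin(y),0]])
    for w in wps:
        d=R.T@(np.array(w)-p);p=np.array(w,float);print(" leg",w,"shift",np.round(d,1),"rows",int(np.ceil(np.linalg.norm(d)/41)))
E
python3 - <<'E'
from h import *
go((480,-160,230),(460,365,210))
go((480,-160,230),(460,365,210),yaw=99.5)
print(np.round(imaging.camera_info("wrist")["K"][0][0]),ray(imaging.camera_info("wrist"),256,192), imaging.camera_info("wrist")["k1"])
E
```

```text
t 0.1 p [ 152.7 -605.4  221.7] toolz yaw -75.9 down [-0.     0.002 -1.   ] q [-1.5   0.53  1.43  0.    1.18 -0.18] F [-0.4  0.3 -0.7] w 87.2
 leg (480, -160, 230) shift [  -7.5  426.2 -352. ] rows 14
 leg (460, 365, 210) shift [  21.   108.8 -513.9] rows 13
t 0.1 p [ 152.7 -605.4  221.7] toolz yaw -75.9 down [-0.     0.002 -1.   ] q [-1.5   0.53  1.43  0.    1.18 -0.18] F [-0.4  0.3 -0.7] w 87.2
 turn ax 0.0809 rad (-4.6 deg world)
 leg (480, -160, 230) shift [  -8.3  396.4 -385.2] rows 14
 leg (460, 365, 210) shift [  20.    66.9 -521.1] rows 13
301.0 (array([ 0.22077453, -0.58988889,  0.3837919 ]), array([-0.23392874, -0.06404373, -0.97028315])) 0.01067558494393531
```

>>> play_rows --rows "0.081 0 0 0 0 0 0;0 0 0 -0.6 28.3 -27.5 0;0 0 0 -0.6 28.3 -27.5 0;0 0 0 -0.6 28.3 -27.5 0;0 0 0 -0.6 28.3 -27.5 0;0 0 0 -0.6 28.3 -27.5 0;0 0 0 -0.6 28.3 -27.5 0;0 0 0 -0.6 28.3 -27.5 0"

```text
time: 0.77
position: [0.3169, -0.3816, 0.2265]
tool_rot: [0.457, 0.54, -0.457, 0.539]
ft_force: [0.6, 0.4, -0.3]
grip_width: 0.0872
```

>>> play_rows --rows "0 0 0 -0.6 28.3 -27.5 0;0 0 0 -0.6 28.3 -27.5 0;0 0 0 -0.6 28.3 -27.5 0;0 0 0 -0.6 28.3 -27.5 0;0 0 0 -0.6 28.3 -27.5 0;0 0 0 -0.6 28.3 -27.5 0;0 0 0 -0.6 28.3 -27.5 0;0 0 0 0 0 0 0"

```text
time: 1.43
position: [0.4828, -0.1553, 0.2309]
tool_rot: [0.456, 0.541, -0.454, 0.541]
ft_force: [-0.0, -0.9, -0.2]
grip_width: 0.0871
```

Run:
```python
from h import *
i=imaging.camera_info("wrist");im=imaging.camera("wrist");cv2.imwrite("pics/w1.png",cv2.resize(im,(768,576)))
go((460,365,210))
print(proj(i,(.563,-.104,.047))*1.5, proj(i,(.567,.04,.03))*1.5)
```

```text
t 1.48 p [ 481.2 -157.7  230.7] toolz yaw -80.1 down [-0.     0.001 -1.   ] q [-0.54  0.36  1.72  0.    1.07  0.86] F [-1.5  0.3  0. ] w 86.7
 leg (460, 365, 210) shift [  21.    68.6 -518.6] rows 13
[329.26848454 149.74489461] [141.93717781 110.36442995]
```

View pics/w1.png

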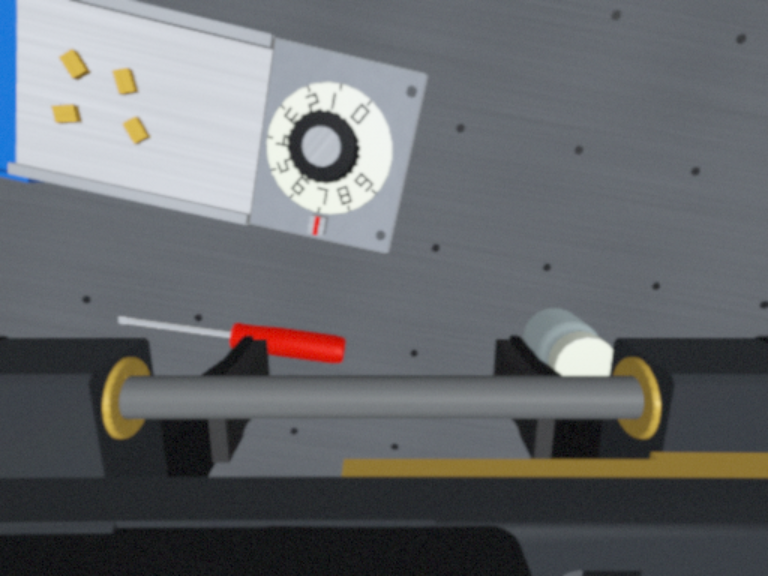

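The wrist view shows the dial at (328,147), with numeral 7 at the red pointer (317,225), so the sleeve needs 90° counter-clockwise. The four chips are at (73,65), (124,81), (66,114) and (136,130). Next, the scraper.

>>> play_rows --rows "0 0 0 1.6 5.3 -39.9 0;0 0 0 1.6 5.3 -39.9 0;0 0 0 1.6 5.3 -39.9 0;0 0 0 1.6 5.3 -39.9 0;0 0 0 1.6 5.3 -39.9 0;0 0 0 1.6 5.3 -39.9 0;0 0 0 1.6 5.3 -39.9 0;0 0 0 1.6 5.3 -39.9 0"

```text
time: 2.15
position: [0.4686, 0.1614, 0.2179]
tool_rot: [0.457, 0.539, -0.458, 0.539]
ft_force: [0.4, -0.3, 0.7]
grip_width: 0.0873
```

>>> play_rows --rows "0 0 0 1.6 5.3 -39.9 0;0 0 0 1.6 5.3 -39.9 0;0 0 0 1.6 5.3 -39.9 0;0 0 0 1.6 5.3 -39.9 0;0 0 0 1.6 5.3 -39.9 0;0 0 0 0 -35 0 0;0 0 0 0 -35 0 0;0 0 0 0 0 0 0"

```text
time: 2.82
position: [0.3847, 0.3473, 0.2078]
tool_rot: [0.452, 0.542, -0.461, 0.538]
ft_force: [-0.7, -0.9, -0.6]
grip_width: 0.0872
```

Run:
```python
from h import *
readout.get_obs();i=imaging.camera_info("wrist");im=imaging.camera("wrist");cv2.imwrite("pics/w2.png",im)
hsv=cv2.cvtColor(im,cv2.COLOR_BGR2HSV)
m=cv2.inRange(hsv,(5,150,120),(18,255,255));m[215:]=0
print(m.sum()/255)
cs,_=cv2.findContours(m,cv2.RETR_EXTERNAL,cv2.CHAIN_APPROX_NONE)
c=np.vstack([x for x in cs if cv2.contourArea(x)>40])
for z in (.016,0.0):
    w=np.array([onz(i,*p[0],z)[:2] for p in c],np.float32)*1000
    print(np.round(cv2.boxPoints(cv2.minAreaRect(w))),cv2.minAreaRect(w))
print(cv2.boxPoints(cv2.minAreaRect(c)).round())
cv2.imwrite("pics/w2b.png",cv2.resize(im,(640,480)))
go((472,367,100),yaw=99.5)
```

```text
344.0
[[435. 379.]
 [439. 354.]
 [510. 367.]
 [506. 392.]] ((472.5223693847656, 372.9438171386719), (72.40647888183594, 25.785179138183594), 10.508760452270508)
[[434. 380.]
 [439. 353.]
 [513. 367.]
 [508. 394.]] ((473.27191162109375, 373.58392333984375), (75.68860626220703, 26.953975677490234), 10.5087308883667)
[[230.  59.]
 [253.  58.]
 [255. 127.]
 [232. 128.]]
t 2.87 p [389.  348.4 208.9] toolz yaw -80.4 down [-0.006 -0.004 -1.   ] q [ 0.52  0.41  1.7  -0.    1.04  1.92] F [-0.2 -0.6  0.5] w 87.1
 turn ax 0.0016 rad (-0.1 deg world)
 leg (472, 367, 100) shift [108.9  84.9  -4.7] rows 4
```

View pics/w2b.png

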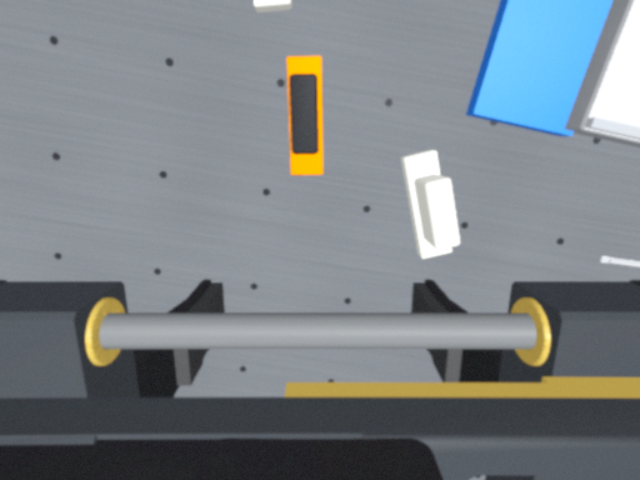

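The wrist view shows the orange foot clearly at (287–323, 56–175), with its black handle at about (304,114). My mask missed part of it, so I'll widen it.

Run:
```python
from h import *
i=imaging.camera_info("wrist");im=cv2.imread("pics/w2.png")
hsv=cv2.cvtColor(im,cv2.COLOR_BGR2HSV)
m=cv2.inRange(hsv,(3,120,70),(25,255,255));m[215:]=0
cs,_=cv2.findContours(m,cv2.RETR_EXTERNAL,cv2.CHAIN_APPROX_NONE);c=max(cs,key=cv2.contourArea)
w=np.array([onz(i,*p[0],.016)[:2] for p in c],np.float32)*1000
print(cv2.minAreaRect(w))
h=cv2.inRange(hsv,(0,0,0),(180,255,70));h[:50]=0;h[135:]=0;h[:,:225]=0;h[:,265:]=0
c=max(cv2.findContours(h,cv2.RETR_EXTERNAL,cv2.CHAIN_APPROX_NONE)[0],key=cv2.contourArea)
w=np.array([onz(i,*p[0],.058)[:2] for p in c],np.float32)*1000
print(cv2.minAreaRect(w))
```

```text
((478.9558410644531, 372.891845703125), (99.44798278808594, 30.421775817871094), 10.565117835998535)
((451.06884765625, 375.0419006347656), (4.078176975250244, 1.372624397277832), 66.51260375976562)
```

Run:
```python
from h import *
go((479,373,110),(479,373,24),yaw=100.5)
```

```text
t 2.87 p [389.  348.4 208.9] toolz yaw -80.4 down [-0.006 -0.004 -1.   ] q [ 0.52  0.41  1.7  -0.    1.04  1.92] F [-0.2 -0.6  0.5] w 87.1
 turn ax -0.0159 rad (0.9 deg world)
 leg (479, 373, 110) shift [98.9 93.  -7.8] rows 4
 leg (479, 373, 24) shift [86.  0.  0.] rows 3
```

>>> play_rows --rows "-0.016 0 0 0 0 0 0;0 0 0 25 23.2 -2 0;0 0 0 25 23.2 -2 0;0 0 0 25 23.2 -2 0;0 0 0 24 23.2 -2 0;0 0 0 0 0 0 0;0 0 0 0 0 0 0;0 0 0 0 0 0 0"

```text
time: 3.53
position: [0.484, 0.3744, 0.1112]
tool_rot: [0.453, 0.543, -0.453, 0.543]
ft_force: [-0.2, -0.0, 0.5]
grip_width: 0.0866
```

Run:
```python
from h import *
go((479,373,24),yaw=100.5)
```

```text
t 3.53 p [484.  374.4 111.2] toolz yaw -79.7 down [-0. -0. -1.] q [ 0.48  0.65  1.56 -0.    0.93  1.87] F [-0.2 -0.   0.5] w 86.6
 turn ax -0.0028 rad (0.2 deg world)
 leg (479, 373, 24) shift [87.2 -5.2  0.4] rows 3
```

>>> play_rows --rows "-0.003 0 0 29 -5 0.5 0;0 0 0 29 0 0 0;0 0 0 29 0 0 0;0 0 0 0 0 0 0;0 0 0 0 0 0 0;0 0 0 0 0 0 1;0 0 0 0 0 0 1;0 0 0 0 0 0 1" --squeeze 35

```text
time: 4.2
position: [0.4797, 0.3746, 0.0266]
tool_rot: [0.453, 0.543, -0.45, 0.545]
ft_force: [0.6, 0.4, 0.1]
grip_width: 0.0741
```

>>> play_rows --rows "0 0 0 0 0 0 1;0 0 0 0 0 0 1;0 0 0 0 0 0 1;0 0 0 0 0 0 1;0 0 0 0 0 0 1"

```text
time: 4.62
position: [0.4782, 0.3737, 0.0242]
tool_rot: [0.452, 0.544, -0.452, 0.544]
ft_force: [0.4, -0.2, -0.2]
grip_width: 0.0417
```

Run:
```python
from h import *
go()
```

```text
t 4.62 p [478.2 373.7  24.2] toolz yaw -79.4 down [-0. -0. -1.] q [ 0.48  0.78  1.61 -0.    0.75  1.87] F [ 0.4 -0.2 -0.2] w 41.7
```

>>> play_rows --rows "0 0 0 0 0 0 1;0 0 0 0 0 0 1;0 0 0 0 0 0 1;0 0 0 0 0 0 1;0 0 0 0 0 0 1;0 0 0 0 0 0 1;0 0 0 0 0 0 1;0 0 0 0 0 0 1"

```text
time: 5.28
position: [0.4782, 0.3737, 0.024]
tool_rot: [0.452, 0.544, -0.452, 0.544]
ft_force: [-0.1, 0.6, -1.3]
grip_width: 0.0218
```

Run:
```python
from h import *
go((479,373,130),(567,0,130),yaw=88.2)
```

```text
t 5.28 p [478.2 373.7  24. ] toolz yaw -79.4 down [-0. -0. -1.] q [ 0.48  0.78  1.61 -0.    0.75  1.87] F [-0.1  0.6 -1.3] w 21.8
 turn ax 0.2163 rad (-12.4 deg world)
 leg (479, 373, 130) shift [-106.     0.8    0.6] rows 3
 leg (567, 0, 130) shift [  0.   99.7 370.1] rows 10
```

>>> play_rows --rows "0 0 0 -36 0 0 1;0 0 0 -37 0 0 1;0 0 0 -37 0 0 1;0.108 0 0 0 0 0 1;0.108 0 0 0 0 0 1;0 0 0 0 10 37 1;0 0 0 0 10 37 1;0 0 0 0 10 37 1"

```text
time: 5.95
position: [0.5042, 0.2612, 0.134]
tool_rot: [-0.507, -0.493, 0.507, -0.493]
ft_force: [1.6, 0.1, -1.6]
grip_width: 0.0217
```

>>> play_rows --rows "0 0 0 0 10 37 1;0 0 0 0 10 37 1;0 0 0 0 10 37 1;0 0 0 0 10 37 1;0 0 0 0 10 37 1;0 0 0 0 10 37 1;0 0 0 0 10 37 1;0 0 0 0 0 0 1"

```text
time: 6.62
position: [0.5698, -0.0064, 0.1344]
tool_rot: [0.509, 0.488, -0.509, 0.493]
ft_force: [0.6, 0.3, -1.5]
grip_width: 0.0217
```

Run:
```python
from h import *
im=imaging.camera("top");cv2.imwrite("pics/top1.png",im)
i=imaging.camera_info("wrist");im=imaging.camera("wrist");cv2.imwrite("pics/w3.png",cv2.resize(im,(640,480)))
go((567,0,130),yaw=88.2)
for x in(-60,60):
  for y in (-50,130): print(x,y,proj(i,(.5674+x/1e3+(y-40)*3.14e-5,.0406+(y-40)/1e3-x*3.14e-5,.030))*1.25)
print(proj(i,(.563,-.104,.047))*1.25)
```

```text
t 6.72 p [566.7  -0.9 133.9] toolz yaw -92.0 down [-0.  0. -1.] q [-0.2   0.57  1.66  0.    0.91  1.41] F [ 0.3 -0.3 -1.7] w 22.0
 turn ax -0.0036 rad (0.2 deg world)
 leg (567, 0, 130) shift [ 3.9  0.3 -0.9] rows 1
-60 -50 [375.98435063 322.42042832]
-60 130 [142.75284951 323.88784788]
60 -50 [381.90785792 163.63804851]
60 130 [121.09655026 164.95820441]
[462.15931771 253.22473429]
```

View pics/w3.png

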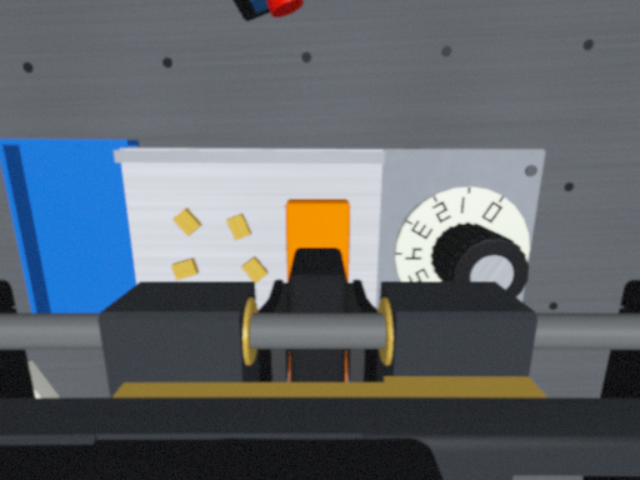

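The held foot hangs square to the plate at (287–349, 200–280). All four chips lie on its tray side, at u = 185–255. Far rail at v≈163 matches the prediction of 164. Lowering onto the plate.

>>> play_rows --rows "-0.003 0 0 20 0 0 1;0 0 0 20 0 0 1;0 0 0 20 0 0 1;0 0 0 13 0 0 1;0 0 0 4 0 0 1;0 0 0 2 0 0 1;0 0 0 0 0 0 1;0 0 0 0 0 0 1"

```text
time: 7.38
position: [0.5672, 0.0013, 0.0559]
tool_rot: [0.507, 0.493, -0.506, 0.493]
ft_force: [-0.4, -0.8, -1.2]
grip_width: 0.0217
```

Run:
```python
from h import *
y=110
go((567.4+.0314*(y-40),40.6+y-40,54.3))
y=125
go((567.4+.0314*(y-40),40.6+y-40,54.3))
```

```text
t 7.38 p [567.2   1.3  55.9] toolz yaw -91.6 down [ 0.001 -0.    -1.   ] q [-0.19  0.69  1.71  0.    0.74  1.4 ] F [-0.4 -0.8 -1.2] w 21.7
 leg (569.598, 110.6, 54.3) shift [   1.6   -0.6 -109.3] rows 3
t 7.38 p [567.2   1.3  55.9] toolz yaw -91.6 down [ 0.001 -0.    -1.   ] q [-0.19  0.69  1.71  0.    0.74  1.4 ] F [-0.4 -0.8 -1.2] w 21.7
 leg (570.069, 125.6, 54.3) shift [   1.6   -0.5 -124.3] rows 4
```

>>> play_rows --rows "0 0 0 1.5 0 0 1;0 0 0 0 0 -6 1;0 0 0 0 0 -8 1;0 0 0 0 0 -8 1;0 0 0 0 0 -8 1;0 0 0 0 0 -8 1;0 0 0 0 0 -8 1;0 0 0 0 0 -8 1"

```text
time: 8.05
position: [0.5685, 0.0556, 0.054]
tool_rot: [0.507, 0.493, -0.507, 0.493]
ft_force: [-0.7, -0.7, 1.1]
grip_width: 0.0218
```

>>> play_rows --rows "0 0 0 0 0 -8 1;0 0 0 0 0 -8 1;0 0 0 0 0 -8 1;0 0 0 0 0 -8 1;0 0 0 0 0 -8 1;0 0 0 0 0 -8 1;0 0 0 0 0 -6 1;0 0 0 0 0 0 1"

```text
time: 8.72
position: [0.57, 0.1105, 0.054]
tool_rot: [0.507, 0.493, -0.506, 0.493]
ft_force: [-0.1, 1.5, 4.4]
grip_width: 0.0214
```

Run:
```python
from h import *
im=imaging.camera("scene");cv2.imwrite("pics/s1.png",cv2.resize(im[170:300,170:350],None,fx=4,fy=4,interpolation=cv2.INTER_CUBIC))
go((570,127,54.3))
```

```text
t 8.77 p [570.  110.4  54. ] toolz yaw -91.6 down [ 0.001  0.002 -1.   ] q [-0.    0.71  1.67  0.    0.76  1.6 ] F [0.7 2.5 5.9] w 22.0
 leg (570, 127, 54.3) shift [ -0.3  -0.5 -16.6] rows 1
```

View pics/s1.png

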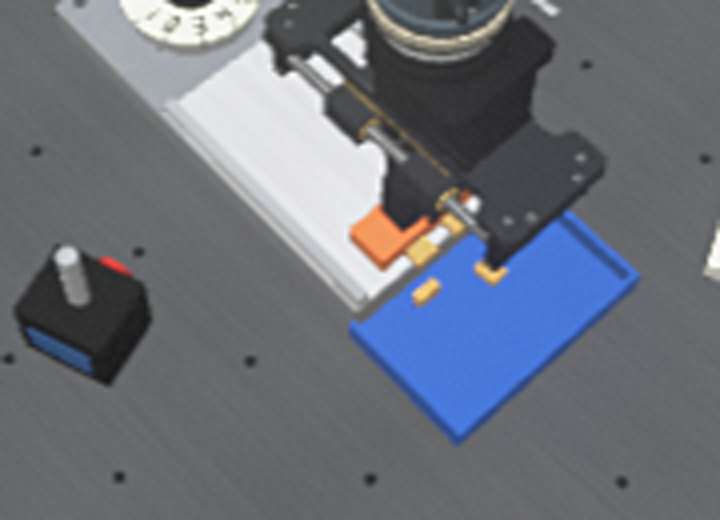

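Two chips are in the tray, at (425,292) and (490,270). Two more are still on the plate against the foot, near (423,250) and (453,225), so I'll push on.

>>> play_rows --rows "0 0 0 -0.3 0 -6 1;0 0 0 0 0 -6 1;0 0 0 0 0 -4 1;0 0 0 0 0 -2 1;0 0 0 0 0 0 1;0 0 0 0 0 0 1"

```text
time: 9.27
position: [0.5702, 0.1274, 0.054]
tool_rot: [0.507, 0.493, -0.507, 0.493]
ft_force: [-0.2, -0.3, 5.0]
grip_width: 0.0215
```

Run:
```python
from h import *
im=imaging.camera("scene");cv2.imwrite("pics/s2.png",cv2.resize(im[170:300,170:350],None,fx=4,fy=4,interpolation=cv2.INTER_CUBIC))
go((570,70,57),(570,70,134))
```

```text
t 9.32 p [570.2 127.4  54. ] toolz yaw -91.6 down [ 0.     0.001 -1.   ] q [0.03 0.71 1.66 0.   0.77 1.63] F [-0.1  0.4  3.7] w 21.9
 leg (570, 70, 57) shift [-3.1  1.5 57.4] rows 2
 leg (570, 70, 134) shift [-77.    0.   -0.1] rows 2
```

View pics/s2.png

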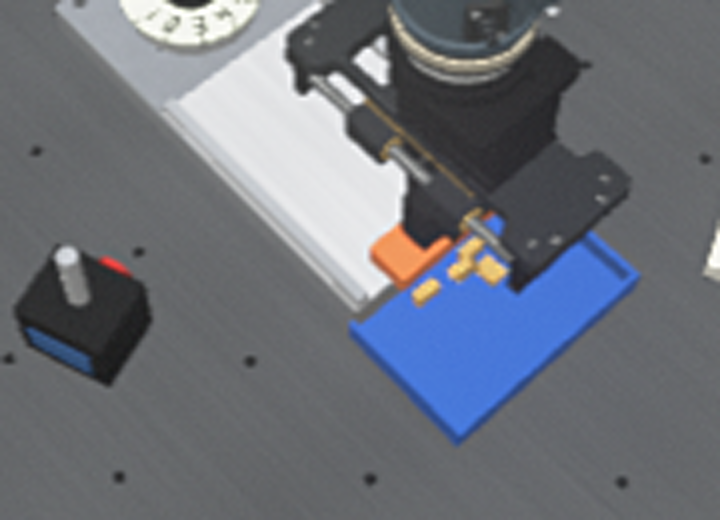

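All four chips are off the plate and inside the tray, around (425,292)–(490,270). I'll back off, lift and carry the scraper to the bench left of the tray.

>>> play_rows --rows "0 0 0 -1 0 8 1;0 0 0 -1 0 8 1;0 0 0 -25 0 4 1;0 0 0 -30 0 0 1;0 0 0 -25 0 0 1;0 0 0 0 0 0 1;0 0 0 0 0 0 1"

```text
time: 9.9
position: [0.5701, 0.106, 0.1367]
tool_rot: [0.508, 0.492, -0.507, 0.493]
ft_force: [0.8, 0.2, -2.4]
grip_width: 0.022
```

Run:
```python
from h import *
go((530,300,134),(530,300,24.5))
```

```text
t 9.9 p [570.1 106.  136.7] toolz yaw -91.7 down [ 0.002  0.    -1.   ] q [-0.01  0.58  1.63  0.    0.93  1.59] F [ 0.8  0.2 -2.4] w 22.0
 leg (530, 300, 134) shift [   2.6  -45.7 -192.8] rows 5
 leg (530, 300, 24.5) shift [109.5  -0.2   0. ] rows 3
```

>>> play_rows --rows "0 0 0 0 -7.6 -32 1;0 0 0 0 -7.6 -32 1;0 0 0 0 -7.6 -32 1;0 0 0 0 -7.6 -32 1;0 0 0 0 -7.6 -32 1;0 0 0 0 -7.6 -32 1;0 0 0 0 0 0 1;0 0 0 0 0 0 1"

```text
time: 10.57
position: [0.5272, 0.3008, 0.1335]
tool_rot: [-0.505, -0.494, 0.508, -0.493]
ft_force: [-0.1, -0.0, -2.0]
grip_width: 0.0218
```

>>> play_rows --rows "0 0 0 30 0 0 1;0 0 0 30 0 0 1;0 0 0 28 0 0 1;0 0 0 14 0 0 1;0 0 0 5 0 0 1;0 0 0 2 0 0 1;0 0 0 0 0 0 1;0 0 0 0 0 0 1"

```text
time: 11.23
position: [0.5305, 0.2996, 0.0277]
tool_rot: [0.508, 0.492, -0.507, 0.493]
ft_force: [0.5, 1.6, -1.4]
grip_width: 0.0219
```

Run:
```python
from h import *
go((530,300,24))
```

```text
t 11.23 p [530.5 299.6  27.7] toolz yaw -91.7 down [ 0.002  0.    -1.   ] q [ 0.33  0.77  1.61 -0.    0.76  1.93] F [ 0.5  1.6 -1.4] w 21.9
 leg (530, 300, 24) shift [ 3.7 -0.5 -0.3] rows 1
```

>>> play_rows --rows "0 0 0 2.5 0 0 1;0 0 0 1.3 0 0 1;0 0 0 0 0 0 1;0 0 0 0 0 0 1;0 0 0 0 0 0 0.6;0 0 0 0 0 0 0.4;0 0 0 0 0 0 0.2;0 0 0 0 0 0 0"

```text
time: 11.9
position: [0.5294, 0.3, 0.0232]
tool_rot: [-0.507, -0.493, 0.507, -0.493]
ft_force: [0.7, 0.3, 0.8]
grip_width: 0.0407
```

>>> play_rows --rows "0 0 0 0 0 0 0;0 0 0 0 0 0 0;0 0 0 0 0 0 0;0 0 0 -10 0 0 0;0 0 0 -30 0 0 0;0 0 0 -35 0 0 0;0 0 0 -35 0 0 0;0 0 0 -35 0 0 0"

```text
time: 12.57
position: [0.5291, 0.2998, 0.1702]
tool_rot: [-0.507, -0.493, 0.507, -0.493]
ft_force: [1.7, 0.9, -0.0]
grip_width: 0.0857
```

Run:
```python
from h import *
go((563,-104,190),(563,-104,60),yaw=45)
print(imaging.camera_info("top")["k1"])
```

```text
t 12.57 p [529.1 299.8 170.2] toolz yaw -91.6 down [-0. -0. -1.] q [0.33 0.57 1.53 0.   1.05 1.93] F [ 1.7  0.9 -0. ] w 85.7
 turn ax 0.7572 rad (-43.4 deg world)
 leg (563, -104, 190) shift [-19.8 309.5 261.6] rows 10
 leg (563, -104, 60) shift [130.   0.   0.] rows 4
-0.1817975690487965
```

>>> play_rows --rows "0 0 0 -2.7 -3.4 36.8 0;0 0 0 -2.7 -3.4 36.8 0;0 0 0 -2.7 -3.4 36.8 0;0 0 0 -2.7 -3.4 36.8 0;0 0 0 -2.7 -3.4 36.8 0;0 0 0 -2.7 -3.4 36.8 0;0 0 0 -2.7 -3.4 36.8 0;0 0 0 -2.7 -3.4 36.8 0"

```text
time: 13.23
position: [0.4935, 0.0049, 0.1907]
tool_rot: [0.507, 0.493, -0.507, 0.493]
ft_force: [0.1, 0.1, -0.6]
grip_width: 0.087
```

>>> play_rows --rows "0 0 0 -2.7 -3.4 36.8 0;0 0 0 -2.7 -3.4 36.8 0;0 0 0 -2.7 -3.4 36.8 0;0 0 0 0 0 0 0;0 0 0 0 0 0 0;0 0 0 0 0 0 0"

```text
time: 13.73
position: [0.4803, -0.1034, 0.1982]
tool_rot: [0.507, 0.493, -0.507, 0.493]
ft_force: [1.0, 0.4, 0.0]
grip_width: 0.0871
```

Run:
```python
from h import *
i=imaging.camera_info("wrist");im=imaging.camera("wrist");top=imaging.camera("top");cv2.imwrite("pics/w4.png",im);cv2.imwrite("pics/top2.png",top)
hsv=cv2.cvtColor(im,cv2.COLOR_BGR2HSV)
# disc: bright, split from plate by green-ish tint: report both
b=proj(i,(.563,-.104,.047));print("pred",b)
m=cv2.inRange(hsv,(0,0,200),(180,60,255));r=np.zeros_like(m);cv2.circle(r,tuple(int(x) for x in b),58,255,-1);m&=r
m=cv2.morphologyEx(m,cv2.MORPH_OPEN,np.ones((3,3)))
c=max(cv2.findContours(m,cv2.RETR_EXTERNAL,cv2.CHAIN_APPROX_NONE)[0],key=cv2.contourArea)
w=np.array([onz(i,*p[0],.047)[:2] for p in c],np.float32)*1000
print(cv2.minEnclosingCircle(w),cv2.fitEllipse(w))
q=np.hstack([cv2.resize(im[:230],(640,288)) ])
t=cv2.resize(top[160:290,100:340],(640,347),interpolation=cv2.INTER_CUBIC)
cv2.imwrite("pics/c4.png",np.vstack([q,t]))
go((562.8,-104.4,170),(562.8,-104.4,56))
```

```text
pred [250.87078383 103.30666077]
((562.9774169921875, -103.73854064941406), 46.15214538574219) ((563.567626953125, -104.31098175048828), (79.99458312988281, 82.31291198730469), 43.883094787597656)
t 13.83 p [ 480.4 -102.3  197.9] toolz yaw -91.5 down [-0.     0.001 -1.   ] q [-0.44  0.38  1.79  0.    0.97  1.16] F [-0.1  0.7 -0.3] w 87.1
 leg (562.8, -104.4, 170) shift [27.9 82.5 -0.1] rows 3
 leg (562.8, -104.4, 56) shift [1.14e+02 1.00e-01 1.00e-01] rows 3
```

View pics/c4.png

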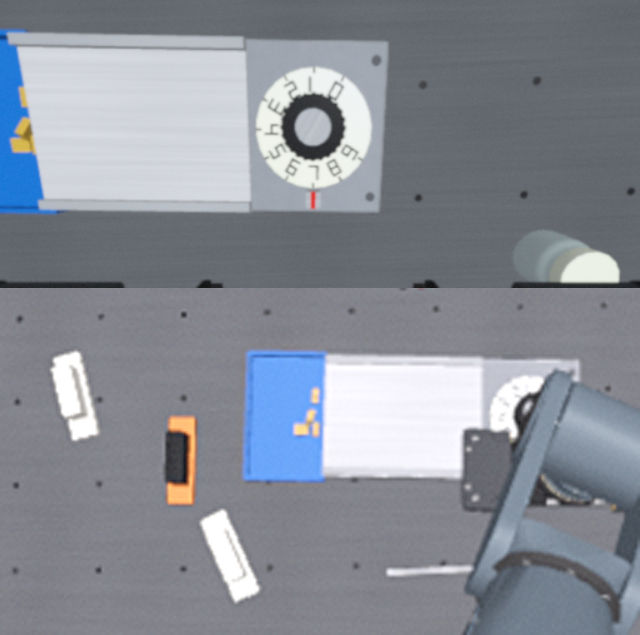

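Clean plate: four chips in the tray, with the lower picture showing them around (300–316, 395–430). The scraper stands at (180,460). The dial still reads 7, centred at (563,-104) mm. Now to grip the sleeve.

>>> play_rows --rows "0 0 0 0 27.5 0 0;0 0 0 0 27.5 0 0;0 0 0 10 27.5 0 0;0 0 0 35 0 0 0;0 0 0 30 0 0 0;0 0 0 20 0 0 0;0 0 0 0 0 0 0;0 0 0 0 0 0 0"

```text
time: 14.5
position: [0.5624, -0.1041, 0.1019]
tool_rot: [-0.506, -0.495, 0.507, -0.492]
ft_force: [-0.1, 0.5, -0.6]
grip_width: 0.0868
```

Run:
```python
from h import *
go((563,-104.2,57))
```

```text
t 14.5 p [ 562.4 -104.1  101.9] toolz yaw -91.5 down [-0.003  0.001 -1.   ] q [-0.38  0.62  1.67  0.    0.85  1.22] F [-0.1  0.5 -0.6] w 86.8
 leg (563, -104.2, 57) shift [44.9  0.7  0.1] rows 2
```

>>> play_rows --rows "0 0 0 20 0.6 0 0;0 0 0 20 0 0 0;0 0 0 5 0 0 0;0 0 0 0 0 0 0;0 0 0 0 0 0 1;0 0 0 0 0 0 1;0 0 0 0 0 0 1;0 0 0 0 0 0 1" --squeeze 35

```text
time: 15.17
position: [0.5645, -0.1062, 0.059]
tool_rot: [0.507, 0.492, -0.507, 0.494]
ft_force: [0.1, -0.3, -0.1]
grip_width: 0.0679
```

>>> play_rows --rows "0 0 0 0 0 0 1;0 0 0 0 0 0 1;0 0 0 0 0 0 1;0 0 0 0 0 0 1;0 0 0 0 0 0 1;0 0 0 0 0 0 1;0 0 0 0 0 0 1;0 0 0 0 0 0 1"

```text
time: 15.83
position: [0.5637, -0.1026, 0.058]
tool_rot: [0.509, 0.494, -0.506, 0.491]
ft_force: [2.2, 10.1, 2.8]
grip_width: 0.0434
```

Run:
```python
from h import *
go((563,-104.2,57))
```

```text
t 15.83 p [ 563.7 -102.6   58. ] toolz yaw -91.8 down [-0.     0.005 -1.   ] q [-0.38  0.69  1.69  0.01  0.76  1.22] F [ 2.2 10.1  2.8] w 43.4
 leg (563, -104.2, 57) shift [ 1.  -0.7  1.6] rows 1
```

>>> play_rows --rows "0 0 0 0 0 -2 1;0 0 0 0 0 0 1;-0.098 0 0 0 0 0 1;-0.098 0 0 0 0 0 1;-0.098 0 0 0 0 0 1;-0.098 0 0 0 0 0 1;-0.098 0 0 0 0 0 1;-0.098 0 0 0 0 0 1"

```text
time: 16.5
position: [0.5636, -0.1021, 0.058]
tool_rot: [0.342, 0.62, -0.341, 0.618]
ft_force: [1.4, 7.2, 4.3]
grip_width: 0.0435
```

>>> play_rows --rows "-0.098 0 0 0 0 0 1;-0.098 0 0 0 0 0 1;-0.098 0 0 0 0 0 1;-0.098 0 0 0 0 0 1;-0.098 0 0 0 0 0 1;-0.098 0 0 0 0 0 1;-0.098 0 0 0 0 0 1;-0.098 0 0 0 0 0 1"

```text
time: 17.17
position: [0.5631, -0.1018, 0.058]
tool_rot: [0.08, 0.703, -0.078, 0.702]
ft_force: [-0.2, 8.1, 4.4]
grip_width: 0.0435
```

>>> play_rows --rows "-0.098 0 0 0 0 0 1;-0.098 0 0 0 0 0 1;0 0 0 0 0 0 1;0 0 0 0 0 0 1;0 0 0 0 0 0 1"

```text
time: 17.58
position: [0.5629, -0.1018, 0.058]
tool_rot: [0.013, 0.708, -0.01, 0.706]
ft_force: [-0.2, 8.3, 3.9]
grip_width: 0.0432
```

Run:
```python
from h import *
go((563,-104.2,57));print(state()[0]["moment"])
im=imaging.camera("wrist");cv2.imwrite("pics/w5.png",cv2.resize(im,(640,480)))
```

```text
t 17.58 p [ 562.9 -101.8   58. ] toolz yaw -1.9 down [-0.002  0.004 -1.   ] q [-0.38  0.69  1.69  0.    0.76 -0.35] F [-0.2  8.3  3.9] w 43.2
 leg (563, -104.2, 57) shift [ 1.  -2.4  0.2] rows 1
[ 1.33210104 -0.10607478 -0.10985159]
```

View pics/w5.png

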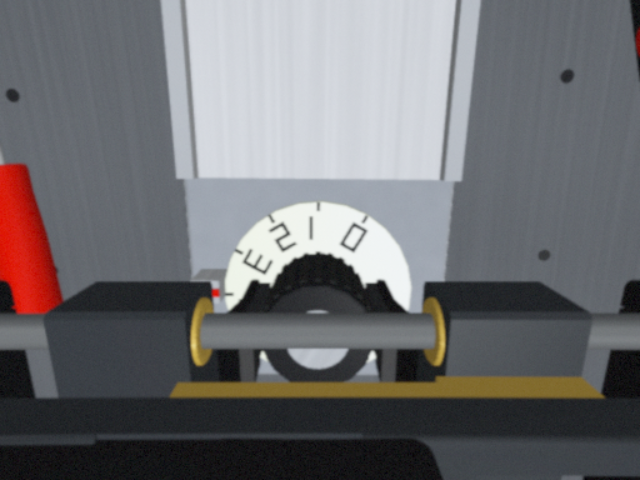

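With 4's tick beside the red pointer at (220,294) and 3 next at (258,262), I release and go straight up.

>>> play_rows --rows "0 0 0 0 2 0 1;0 0 0 0 0 0 1;0 0 0 0 0 0 0.4;0 0 0 0 0 0 0.2;0 0 0 0 0 0 0;0 0 0 0 0 0 0;0 0 0 0 0 0 0;0 0 0 0 0 0 0"

```text
time: 18.3
position: [0.564, -0.1022, 0.0577]
tool_rot: [0.011, 0.707, -0.011, 0.707]
ft_force: [0.5, -0.4, -0.3]
grip_width: 0.0754
```

>>> play_rows --rows "0 0 0 0 0 0 0;0 0 0 -20 0 0 0;0 0 0 -30 0 0 0;0 0 0 -35 0 0 0;0 0 0 -35 0 0 0;0 0 0 -10 -30 -10 0;0 0 0 0 -35 -10 0;0 0 0 0 0 0 0"

```text
time: 18.97
position: [0.5418, -0.1718, 0.1896]
tool_rot: [0.01, 0.706, -0.014, 0.708]
ft_force: [0.4, 0.2, -0.9]
grip_width: 0.087
```

Run:
```python
from h import *
go((563,-104.2,57))
i=imaging.camera_info("wrist");im=imaging.camera("wrist");top=imaging.camera("top");sc=imaging.camera("scene");cv2.imwrite("pics/top3.png",top);cv2.imwrite("pics/w6.png",im)
print(proj(i,(.563,-.104,.047))*1.25)
cv2.imwrite("pics/c6.png",np.hstack([cv2.resize(im[60:260,120:420],(450,300)),cv2.resize(top[150:290,90:300],(350,300)) ]))
cv2.imwrite("pics/c6.png",np.vstack([cv2.imread("pics/c6.png"),cv2.resize(sc[90:330,120:512],(800,300))[:, :800]]))
# bystander check between first and last scene picture
a=cv2.imread("pics/scene0.png");d=cv2.absdiff(a,sc).max(2)
for n,p in dict(jar=(.4415,-.3288,.04),mag=(.75,.03,.03),driver=(.395,-.0836,.01)).items():
    u,v=proj(imaging.camera_info("scene"),p).astype(int);print(n,(u,v),d[v-20:v+20,u-20:u+20].mean().round(1))
```

```text
t 18.97 p [ 541.8 -171.8  189.6] toolz yaw -2.0 down [ 0.003 -0.005 -1.   ] q [-0.5   0.49  1.61 -0.    1.03 -0.47] F [ 0.4  0.2 -0.9] w 87.0
 leg (563, -104.2, 57) shift [132.3  68.9  18.4] rows 4
[340.78601355 144.97646081]
jar (np.int64(197), np.int64(98)) 25.7
mag (np.int64(195), np.int64(247)) 2.6
driver (np.int64(268), np.int64(143)) 2.5
```

View pics/c6.png

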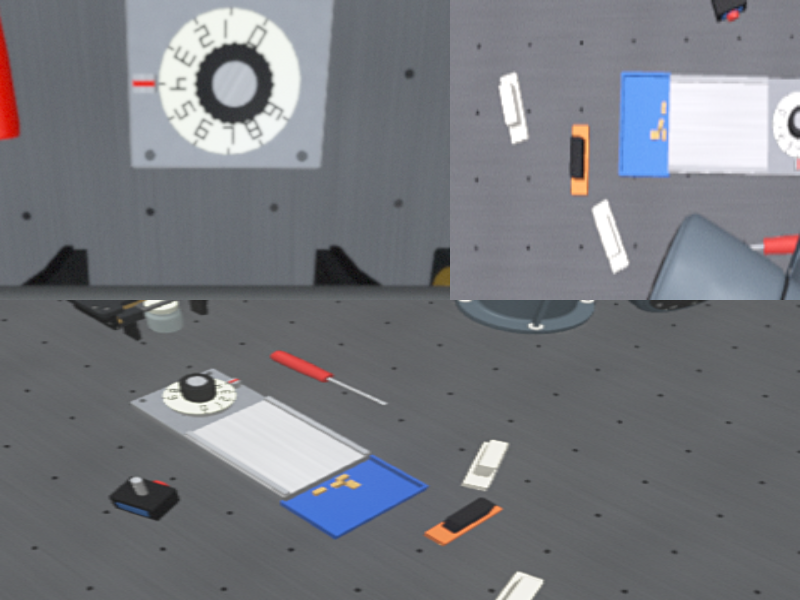

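The final view shows 4 exactly at the pointer (145,84) and four chips in the tray. The scraper is upright at (580,160) in the inset, and the plate is clear. The jar's large difference value is the gripper hanging in front of it.

```bash
python3 -c "
from h import *
print(robot.hand_in())"
```

```text
the job is handed in; nothing more can be done
None
```

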